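# Unpack the glazed pot from its case

### The arm

A 6-joint arm with a two-finger parallel gripper is mounted at the origin on the work surface. World frame = base frame: x ahead of the robot, y to its left, z up, the work surface at z = 0. Lengths are in m, angles in rad, forces in N, time in s.
With the tool pointing down it reaches from about 0.375 to 0.975 m from the base axis. Payload 3.8 kg.
Tool frame: the origin (TCP) lies at the very end of the fingers, on their centre line; the grasp point (between the pads) lies 19 mm behind it (bot.tcp_to_grasp is the z of the grasp point in the tool frame, in m); z points along the fingers, y is the direction in which the jaws open and shut (so a half turn about z gives the same grasp; the last joint's range is limited). The gripper opens to 85 mm and grips with 20 to 120 N. Pads are 22 mm wide; open, the fingers measure 114 mm over their backs; the gripper's body (76 mm by 85 mm) begins 54 mm behind the grasp point. The pads swing forward as they close: fully open they stand 13 mm farther back than shut.
Start: joints at [-0.037, 0.264, 1.604, -0, 1.274, -0.037], TCP at [0.675, -0, 0.231] pointing down, gripper open.
Joint ranges: [-2.63, 2.63], [-0.94, 2.18], [0.31, 2.57], [-1.31, 4.45], [0, 2.66], [-2.55, 2.55]. Speed limits (rad/s): [2.57, 2.57, 3.14, 3.14, 3.14, 3.14].

### API

Orientations are given as a rotation vector (axis times angle).
In Python, from workcell import status, vision, job, bot gives the robot as it stands.
- The arm moves only by the tool apply_moves, never from a script. Its argument "deltas" is a list of rows, each a list of 7 numbers: the shift along the tool's x, y, z in m, then the turn, a rotation vector about the tool's x, y, z in rad, then the closure, from 0 (fully open) to 1 (shut). In form: [[x, y, z, rx, ry, rz, jaw], ...]. A call has 1 to 8 rows; each row is the pose to reach, as a shift and turn from the pose commanded when the call began, along the tool's axes at that moment; what a row does not reach only later rows make up. A row lasts 1/12 s, in which the tool goes at most 41.7 mm and 7.16 degrees, less where a joint would pass 70% of its speed; a pose out of reach is approached as far as the arm can. A call with a gripper value outside its range is refused whole. The fingers move at their own pace and stop on an object; "squeeze" is the grip in N (left out, the last holds). Time passes only in rows, so rows that repeat a pose let the fingers close. It gives the time, the measured TCP pose, the force and the opening at its end, in the units of the state.
- status.read_state(): the state, without advancing time (a new reading comes with each control period).
- vision.read_camera(name): name is "scene" or "side" or "wrist"; returns the picture (420x560x3 uint8, red, green, blue); there is no depth.
- vision.get_calibration(name): a dict with "fov_y" (degrees; the focal length in pixels is half the picture's height over the tangent of half this angle, whatever the lens; pixels are square), "cx", "cy" (the principal point, pixels), "k1" (the pictures are not rectified: a ray, as slopes to the right and down, at radius r is drawn at 1 + k1 r^2 times it, then the intrinsics apply), "R" (3x3) and "t" (3): a world point X has camera coordinates R X + t; the wrist camera has in their place "tool_from_camera" (4x4, takes a point from camera to tool coordinates, whose origin is the TCP and whose axes are the flange's). Camera axes: x right, y down, z forward; pixel columns grow to the right and rows downward; lengths in m; the calibration is good to about 2 mm. A picture is of the moment at which its call begins: read the wrist's pose just before it. get_calibration takes no time and is no camera call.
- job.finish_job(): hands the job in, once; it reports no verdict.
The state is a dict: "time": time; "q": joint angles; "joint_vel": joint speeds; "joint_torque": joint torques, N m; "tool_pos": TCP position; "tcp_rot": TCP orientation; "wrist_force": force on the tool from outside, world axes, zero at the start; "torque": the same for the moment, N m; "width": opening from 0.0 (shut) to 1.0 (fully open).
Only numpy, scipy, OpenCV 4.12 (cv2) and the standard library are available. Lean on these libraries where they do the work, as an engineer would, in place of code of your own. Each camera call takes 0.05 s, during which the arm holds its last target. There are 200 camera calls.

### The job

Swing the case's lid open until its heel rests firmly against the rubber stop under the hinge, going by feel because the stop is set differently each time, and do not force it. Then, leaving the lid open against its stop, lift the little three-footed pot out and set it down gently, upright, in the middle of the black display stand. Leave everything else on the table where it is.

Things in the scene. Friction and masses are not known exactly. Their poses are not given: they have to be found in the camera images.
- case: Fixed wooden box, open-topped, 120 (x) by 170 (y) by 70 mm tall, walls and floor 6 mm. Origin: centre of its underside; x from its front (bar handle) to its back (hinge), y along the hinge, z up. Under the hinge, on its back, a rubber-tipped stop screw. Leverage: 1 N at the bar beyond the swing force makes about 6.5 N on the stop. Well seated 2 to 8 N at the bar beyond it; forced above about 18 N.
- lid (a joint): Lid angle, rad: 0 shut and level, growing as its front rises and goes over backwards; starts at 0 to 0.35. 300 g, 10 mm thick; stiff hinge (0.36 N m), stays where left, moves with 1 to 4 N at the bar. Its brass heel meets the stop at an angle unknown, 1.40 to 1.80, which is only felt: the angle then nearly stops growing and the force rises about 0.8 N per mm of bar travel.
- lid_hinge (a point): Point on the lid's hinge axis at mid-width: 88 mm behind the case's origin (28 mm behind its back wall), 70 mm above the table. Axes as the case's, hinge axis along y. It does not move with the lid.
- lid_bar (a point): Middle of the handle: round brass bar 10 mm thick, 100 mm long, parallel to the hinge, 50 mm ahead of the lid's front edge on two arms (clear gap 45 mm behind it, 90 mm between arms). 200 mm from the hinge along the lid and 6 mm above the lid's zero plane. Moves with the lid: x to the hinge, y along bar, z out of the lid's top. Can be pinched from above at any angle; turns between the fingers.
- pot: Loose blue glazed pot with three short feet, 58 mm wide at belly and rim, 50 mm tall, 130 g (may vary by a third). Origin: centre of its underside, z up. It stands on the case's floor (6 mm above the table), within 12 mm of the middle of the case, under the lid.
- stand: Fixed black display stand, a low table 170 by 170 mm with its top 50 mm above the work surface. Origin: centre of its underside, z up.
- bowl: Bystander: small empty blue bowl, 68 mm wide, 36 mm tall, loose; leave it alone.
- brush: Bystander: brush lying flat, 170 mm long, loose; leave it alone.
- jar: Bystander: lidded white jar, 64 mm wide, 85 mm tall, loose; leave it alone.
- planter: Bystander: square green planter, 100 mm wide, 70 mm tall, loose; leave it alone.
- big_pot: Bystander: large three-footed blue pot, about 99 mm wide, 85 mm tall, standing on the table, loose; leave it alone.
- saucer: Bystander: white saucer, 120 mm wide, loose; leave it alone.
- glaze: Bystander: white bottle, 60 mm wide, 150 mm tall, loose; leave it alone.

How it is judged:
On the way, in this order (a step that is already met when the one before it is completed fails the run):
1. the lid's heel presses on the stop (more than 6 N on the stop, about 1 N at the bar) for 0.3 s (contact force between lid and case above 6 N and value of joint lid above 1.3 rad), for 0.3 s.
2. the pot is lifted clear of the case, with the lid open (z of pot in the frame of case above 0.08 m and value of joint lid above 1.3 rad), for 0.1 s.
At the end, for the whole second after the job is handed in: the lid still rests open against its stop (touching it with more than 0.5 N); the pot stands upright (within 0.1 rad) and at rest on the stand's top, within 30 mm of its middle (contact force between lid and case above 0.5 N and horizontal distance between pot and stand below 0.03 m and z of pot in the frame of stand between 0.045 and 0.055 m and angle between pot's own z axis and vertical below 0.1 rad and contact force between pot and stand above 0.3 N and linear speed of pot below 0.02 m/s).
It fails at once if the lid is forced: more than 120 N on the stop, about 18 N at the bar beyond the swing force (contact force between lid and case above 120 N).
It fails at once if the lid is flung open or slammed (faster than 2.5 rad/s) (velocity of joint lid above 2.5 rad/s or velocity of joint lid below -2.5 rad/s).
It fails at once if the pot is dropped or thrown: faster than 0.4 m/s with no finger on it (a fall of more than about 8 mm) (linear speed of pot above 0.4 m/s and contact force between pot and the fingers below 0.05 N).
It fails at once if something else on the table is moved more than 25 mm (distance of any of bowl, brush, jar, planter, big_pot, saucer, glaze from where it was at the start of the episode above 0.025 m).
It also fails if it takes over 72 s, if anything falls off the work surface, if the arm or the gripper's body presses on something with over 40 N, if the wrist force passes 120 N, or if a joint passes its speed limit or range.

## Working session

There is one attempt and no reset: what is moved stays moved. The work goes in short steps, Python scripts to look and compute and a tool call to move; the robot and the scene stay as the last step left them, time stands still between calls to the robot, and variables do not carry over. Pictures are saved under pics/ and viewed, about 8 in all and at most 12, crops included, and the job is handed in when it is done.

Besides the shell and the picture viewer there is one more tool, called after ">>>" as name([rows], argument=value, ...), one row to a line, values as JSON. apply_moves: Moves the arm, as the interface text tells. Its arguments: {"type":"object","properties":{"deltas":{"type":"array","items":{"type":"array","items":{"type":"number"}}},"squeeze":{"type":"number"}},"required":["deltas"]}

```bash
ls; mkdir -p pics
cat > h.py <<'E'
import numpy as np, cv2
from scipy.spatial.transform import Rotation as Ro
from workcell import status, vision, job, bot
def cam(name):
    c=vision.get_calibration(name); f=210/np.tan(np.radians(c['fov_y'])/2)
    if 'R' in c: R,t=np.array(c['R']),np.array(c['t'])
    else:
        s=status.read_state(); T=np.eye(4); T[:3,:3]=Ro.from_rotvec(s['tcp_rot']).as_matrix(); T[:3,3]=s['tool_pos']
        M=np.linalg.inv(T@np.array(c['tool_from_camera'])); R,t=M[:3,:3],M[:3,3]
    K=np.array([[f,0,c['cx']],[0,f,c['cy']],[0,0,1]]); return K,np.array([c['k1'],0,0,0,0.]),R,t
def ray(C,uv):
    K,d,R,t=C; p=cv2.undistortPoints(np.array(uv,float).reshape(-1,1,2),K,d).reshape(-1,2)
    return -R.T@t, np.c_[p,np.ones(len(p))]@R
def onplane(C,uv,z):
    o,d=ray(C,uv); return o+d*((z-o[2])/d[:,2])[:,None]
def proj(C,X):
    K,d,R,t=C; return cv2.projectPoints(np.array(X,float).reshape(-1,3),cv2.Rodrigues(R)[0],t,K,d)[0].reshape(-1,2)
def tri(C1,u1,C2,u2):
    (a,d),(b,e)=ray(C1,u1),ray(C2,u2); out=[]
    for x,y in zip(d,e):
        A=np.c_[x,-y]; s=np.linalg.lstsq(A,b-a,rcond=None)[0]; p,q=a+s[0]*x,b+s[1]*y; out.append(np.r_[(p+q)/2,np.linalg.norm(p-q)])
    return np.array(out)
def snap(name,fn):
    C=cam(name); im=vision.read_camera(name); cv2.imwrite('pics/'+fn,im[:,:,::-1]); return C,im
E
python3 - <<'E'
from h import *
for n in('scene','side'):
    C,im=snap(n,n+'0.png'); print(n,-C[2].T@C[3])
print(status.read_state(), bot.tcp_to_grasp)
E
```

```text
pics
scene [ 1.17849779 -0.0120489   0.94951462]
side [-0.03430943  0.93040257  0.72829948]
{'time': 0.1, 'q': array([-3.68630712e-02,  2.64689722e-01,  1.60526522e+00,  4.27329886e-05,
        1.27370567e+00, -3.68887987e-02]), 'joint_vel': array([-2.63763724e-05, -1.07642610e-03, -9.38570671e-04, -4.68531268e-04,
        1.50590063e-03,  1.54055724e-03]), 'joint_torque': array([ 2.96398039e-04, -5.16707003e+01, -3.68589377e+01,  1.30520286e-05,
        6.22219843e-03,  5.24967299e-05]), 'tool_pos': array([6.74325106e-01, 6.21846365e-05, 2.30063500e-01]), 'tcp_rot': array([-2.22033526e+00, -2.22036451e+00,  2.16261046e-03]), 'wrist_force': array([-0.13703325,  0.28161329, -0.57148578]), 'torque': array([ 0.05157017, -0.00496862,  0.0199331 ]), 'width': 1.0021221788865904} -0.0187
```

View pics/scene0.png

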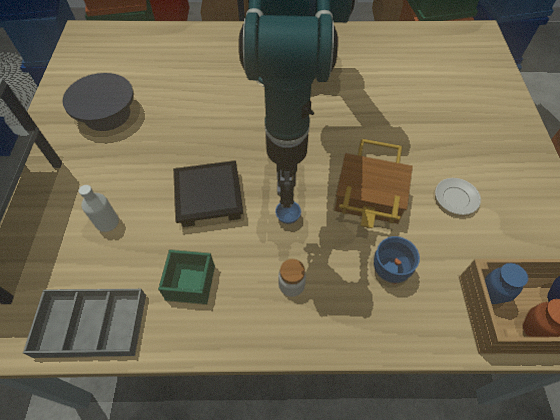

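View pics/side0.png

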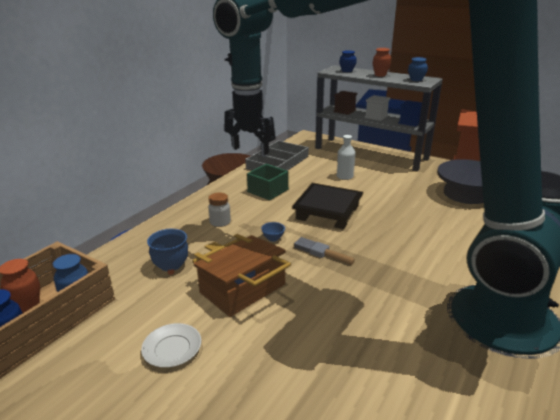

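Run:
```python
import cv2,numpy as np
a=cv2.imread('pics/scene0.png')[125:245,320:430]; b=cv2.imread('pics/side0.png')[225:315,185:300]
a=cv2.resize(a,None,fx=4,fy=4,interpolation=2);b=cv2.resize(b,None,fx=3.13,fy=3.13,interpolation=2)
o=np.zeros((480,800,3),'u1');o[:480,:440]=a;o[:b.shape[0],440:440+b.shape[1]]=b[:480,:360]
cv2.imwrite('pics/crop0.png',o)
```

```text
(no output)
```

View pics/crop0.png

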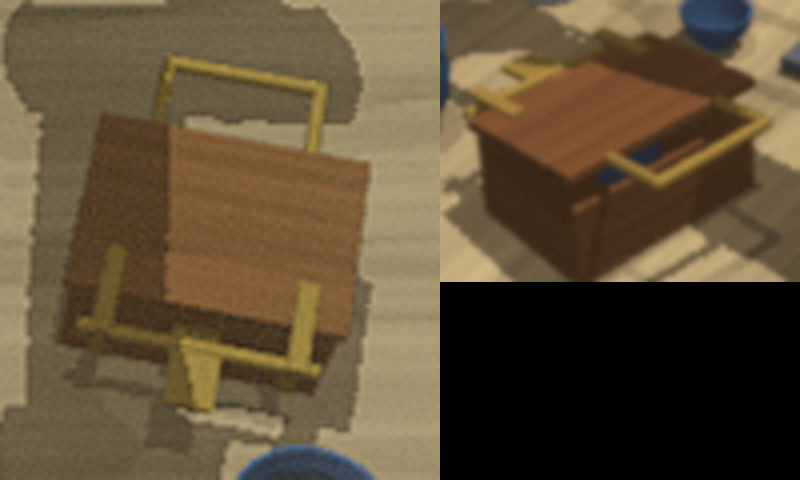

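Run:
```python
from h import *
S,D=cam('scene'),cam('side')
h=onplane(S,[(340.5,205.75),(400,217.75)],.07);print('hinge ends',h,np.linalg.norm(h[1]-h[0]))
b=tri(S,[(362.5,141),(400.5,146.75)],D,[(289.8,264),(255.3,283.1)]);print('bar',b,np.linalg.norm(b[1,:3]-b[0,:3]))
hc=h.mean(0);bc=b[:,:3].mean(0);print(hc,bc,np.linalg.norm(hc-bc))
y=b[1,:2]-b[0,:2]; print('bar dir deg',np.degrees(np.arctan2(*y[::-1])), np.degrees(np.arctan2(*(h[1]-h[0])[:2][::-1])))
# case bottom/back & stand corners top z .05: 
st=onplane(S,[(175,166),(236,161),(243,209),(180,221)],.05);print('stand',st,st.mean(0))
for n,p,z in(('big_pot',(397,260),.085),('bowl',(289,213),.036),('jar',(293,268),.085),('saucer',(457,197),.01)):print(n,onplane(S,[p],z))
```

```text
hinge ends [[0.610757   0.13815845 0.07      ]
 [0.64661452 0.28106693 0.07      ]] 0.14733836532673492
bar [[0.42217142 0.2060944  0.10167595 0.00742402]
 [0.44584757 0.30377528 0.10404472 0.00606971]] 0.10053718368197596
[0.62868576 0.20961269 0.07      ] [0.4340095  0.25493484 0.10286033] 0.20256541602157205
bar dir deg 76.37525814846416 75.91456099085418
stand [[ 0.46713888 -0.29659355  0.05      ]
 [ 0.45043754 -0.13270715  0.05      ]
 [ 0.60620335 -0.10675291  0.05      ]
 [ 0.64060294 -0.26149838  0.05      ]] [ 0.54109568 -0.199388    0.05      ]
big_pot [[0.76734113 0.25142721 0.085     ]]
bowl [[0.61014828 0.01008518 0.036     ]]
jar [[0.78556509 0.01561733 0.085     ]]
saucer [[0.5457579  0.46504872 0.01      ]]
```

>>> apply_moves([
  [0.03,-0.03,0,0,0,0.03,0.45],
  [0.065,-0.06,0,0,0,0.06,0.45],
  [0.1,-0.095,0,0,0,0.09,0.45],
  [0.135,-0.13,0,0,0,0.12,0.45],
  [0.17,-0.16,0,0,0,0.15,0.45],
  [0.205,-0.195,0,0,0,0.18,0.45],
  [0.235,-0.22,0,0,0,0.21,0.45],
  [0.255,-0.24,0,0,0,0.237,0.45],
])

```text
time: 0.77
tool_pos: [0.4448, 0.2436, 0.2309]
tcp_rot: [-2.47, -1.941, 0.001]
wrist_force: [-0.2, 1.1, -0.6]
width: 0.549
```

>>> apply_moves([
  [0,0,0,0,0,0,0.45],
  [0,0,0,0,0,0,0.45],
  [0,0,0,0,0,0,0.45],
])

```text
time: 1.02
tool_pos: [0.4466, 0.2426, 0.2311]
tcp_rot: [2.467, 1.945, -0.0]
wrist_force: [-0.6, 0.0, 0.2]
width: 0.551
```

Run:
```python
from h import *
C,im=snap('wrist','w1.png'); s=status.read_state(); print(s['tool_pos'],s['width'],s['time'],s['wrist_force'])
print(proj(C,[[.434,.255,.103],[.4222,.2061,.102],[.4458,.3038,.104],[.629,.21,.07]]))
```

```text
[0.44713473 0.24210949 0.23115103] 0.5508062190019373 1.0667 [-0.74790391 -0.14592461 -0.16709849]
[[269.86805644 186.98266576]
 [270.64507933 236.76299478]
 [269.03650817 131.26153902]
 [465.89731658 177.40791868]]
```

View pics/w1.png

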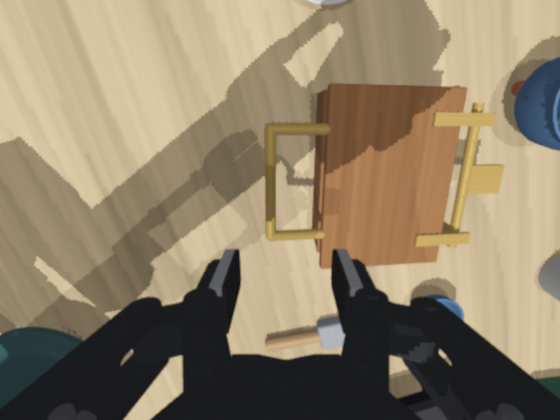

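>>> apply_moves([
  [0.0094,-0.0156,0.0,0,0,0,0.45],
  [0.0094,-0.0156,0.03,0,0,0,0.45],
  [0.0094,-0.0156,0.06,0,0,0,0.45],
  [0.0094,-0.0156,0.09,0,0,0,0.45],
  [0.0094,-0.0156,0.12,0,0,0,0.45],
  [0.0094,-0.0156,0.14,0,0,0,0.45],
  [0.0094,-0.0156,0.147,0,0,0,0.45],
  [0.0094,-0.0156,0.147,0,0,0,0.45],
])

```text
time: 1.73
tool_pos: [0.4329, 0.2534, 0.0818]
tcp_rot: [-2.47, -1.94, 0.008]
wrist_force: [0.8, -0.1, 0.7]
width: 0.554
```

Run:
```python
from h import *
C,im=snap('side','s2.png');cv2.imwrite('pics/s2c.png',cv2.resize(im[200:320,170:330,::-1],None,fx=4,fy=4,interpolation=2))
s=status.read_state(); print(s['tool_pos'],s['width'],s['wrist_force'],s['q'])
```

```text
[0.43410927 0.25432613 0.08369612] 0.5526899559982436 [0.31712452 0.50323549 0.1495149 ] [ 4.80531960e-01  8.49905811e-02  2.10675143e+00 -1.55200719e-04
  9.51709787e-01  7.19532281e-01]
```

View pics/s2c.png

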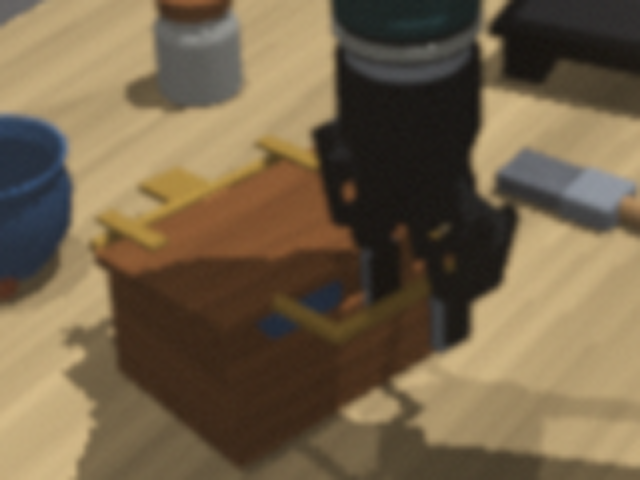

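>>> apply_moves([
  [0,0,0,0,0,0,1],
  [0,0,0,0,0,0,1],
  [0,0,0,0,0,0,1],
  [0,0,0,0,0,0,1],
  [0,0,0,0,0,0,1],
  [0,0,0,0,0,0,1],
  [0,0,0,0,0,0,1],
  [0,0,0,0,0,0,1],
], squeeze=30)

```text
time: 2.45
tool_pos: [0.4353, 0.256, 0.0852]
tcp_rot: [2.467, 1.943, 0.005]
wrist_force: [5.2, -0.2, 0.6]
width: 0.101
```

```bash
cat > arc.py <<'E'
import sys
from h import *
r=.2001; phi0,dphi,n=map(float,sys.argv[1:4])   # rows in tool y (=case x), tool z from angle phi0
for k in range(1,int(n)+1):
    p=phi0+k*dphi; print(round(p,3),round(r*(np.cos(phi0)-np.cos(p)),4),round(-r*(np.sin(p)-np.sin(phi0)),4))
E
python3 -c "
from h import *
s=status.read_state();print(s['wrist_force'],s['torque'],s['tool_pos'])"
python3 arc.py .165 .07 8
```

```text
[ 5.18545994 -0.23646626  0.61517454] [-0.03113504 -0.93964078 -0.08580078] [0.43525658 0.25600644 0.08515609]
0.235 0.0028 -0.0137
0.305 0.0065 -0.0272
0.375 0.0112 -0.0404
0.445 0.0168 -0.0533
0.515 0.0232 -0.0657
0.585 0.0306 -0.0776
0.655 0.0387 -0.089
0.725 0.0476 -0.0998
```

>>> apply_moves([
  [0,0.0035,-0.0137,0,0,0,1],
  [0,0.007,-0.0272,0,0,0,1],
  [0,0.012,-0.0404,0,0,0,1],
  [0,0.0173,-0.0533,0,0,0,1],
  [0,0.0237,-0.0657,0,0,0,1],
  [0,0.031,-0.0776,0,0,0,1],
])

```text
time: 2.95
tool_pos: [0.4629, 0.2488, 0.1616]
tcp_rot: [-2.467, -1.942, 0.002]
wrist_force: [0.6, 5.2, -4.6]
width: 0.102
```

```bash
python3 arc.py .585 .07 8
```

```text
0.655 0.0081 -0.0114
0.725 0.0171 -0.0222
0.795 0.0267 -0.0323
0.865 0.037 -0.0418
0.935 0.048 -0.0505
1.005 0.0596 -0.0584
1.075 0.0716 -0.0655
1.145 0.0842 -0.0717
```

>>> apply_moves([
  [0,0.0081,-0.0114,0,0,0,1],
  [0,0.0171,-0.0222,0,0,0,1],
  [0,0.0267,-0.0323,0,0,0,1],
  [0,0.037,-0.0418,0,0,0,1],
  [0,0.048,-0.0505,0,0,0,1],
  [0,0.0596,-0.0584,0,0,0,1],
  [0,0.0716,-0.0655,0,0,0,1],
  [0,0.0842,-0.0717,0,0,0,1],
])

```text
time: 3.62
tool_pos: [0.5434, 0.2287, 0.2362]
tcp_rot: [-2.465, -1.941, 0.006]
wrist_force: [-9.5, 0.5, 10.9]
width: 0.103
```

```bash
python3 arc.py 1.145 .04 8
cat > st.py <<'E'
from h import *
s=status.read_state(); R=Ro.from_rotvec(s['tcp_rot']).as_matrix(); g=s['tool_pos']+R[:,2]*bot.tcp_to_grasp
ex=np.array([.9722,-.2343,0]); H=np.array([.629,.2096,.07]); d=g-H; x,z=d@ex,d[2]
phi=np.arctan2(z,-x); F=s['wrist_force']; tang=np.array([ex[0]*np.sin(phi),ex[1]*np.sin(phi),np.cos(phi)])
print('t',s['time'],'phi',phi.round(4),'r',np.hypot(x,z).round(4),'theta',(phi-.03).round(3),'Ftan',(-F@tang).round(2),'F tool',(R.T@F).round(2),'pos',s['tool_pos'].round(4),'lat',(d@[.2343,.9722,0]).round(4))
E
python3 st.py
```

```text
1.185 0.0074 -0.0032
1.225 0.0148 -0.006
1.265 0.0224 -0.0086
1.305 0.0301 -0.0108
1.345 0.0379 -0.0128
1.385 0.0457 -0.0144
1.425 0.0536 -0.0157
1.465 0.0615 -0.0167
t 3.6167 phi 1.1285 r 0.2046 theta 1.098 Ftan 3.82 F tool [ -1.76  -9.43 -10.8 ] pos [0.5434 0.2287 0.2362] lat -0.0014
```

>>> apply_moves([
  [0,0.0074,-0.006,0,0,0,1],
  [0,0.0148,-0.009,0,0,0,1],
  [0,0.0224,-0.0116,0,0,0,1],
  [0,0.0301,-0.0138,0,0,0,1],
  [0,0.0379,-0.0158,0,0,0,1],
  [0,0.0379,-0.0158,0,0,0,1],
  [0,0.0379,-0.0158,0,0,0,1],
  [0,0.0379,-0.0158,0,0,0,1],
])

```text
time: 4.28
tool_pos: [0.5837, 0.2186, 0.2503]
tcp_rot: [2.467, 1.941, 0.002]
wrist_force: [-1.7, -1.7, 4.3]
width: 0.102
```

```bash
python3 st.py; python3 arc.py 1.345 .03 14
```

```text
t 4.2833 phi 1.3424 r 0.2043 theta 1.312 Ftan 0.26 F tool [-2.08 -1.25 -4.32] pos [0.5837 0.2186 0.2503] lat -0.0018
1.375 0.0059 -0.0013
1.405 0.0118 -0.0023
1.435 0.0177 -0.0032
1.465 0.0237 -0.004
1.495 0.0296 -0.0045
1.525 0.0356 -0.0049
1.555 0.0416 -0.0051
1.585 0.0476 -0.0051
1.615 0.0536 -0.0049
1.645 0.0596 -0.0045
1.675 0.0656 -0.004
1.705 0.0716 -0.0033
1.735 0.0775 -0.0024
1.765 0.0834 -0.0013
```

>>> apply_moves([
  [0,0.003,-0.0007,0,0,0,1],
  [0,0.006,-0.0013,0,0,0,1],
  [0,0.009,-0.0018,0,0,0,1],
  [0,0.009,-0.0018,0,0,0,1],
])

```text
time: 4.62
tool_pos: [0.5914, 0.2166, 0.2517]
tcp_rot: [2.468, 1.943, -0.002]
wrist_force: [-3.1, -2.2, 6.4]
width: 0.098
```

```bash
python3 st.py
```

```text
t 4.6167 phi 1.3825 r 0.204 theta 1.353 Ftan 1.22 F tool [-2.87 -2.45 -6.36] pos [0.5914 0.2166 0.2517] lat -0.0019
```

>>> apply_moves([
  [0,0.002,-0.0003,0,0,0,1],
  [0,0.004,-0.0006,0,0,0,1],
  [0,0.006,-0.001,0,0,0,1],
  [0,0.006,-0.001,0,0,0,1],
])

```text
time: 4.95
tool_pos: [0.5971, 0.2153, 0.2527]
tcp_rot: [2.468, 1.943, -0.002]
wrist_force: [-3.7, -1.7, 6.1]
width: 0.104
```

```bash
python3 st.py
```

```text
t 4.95 phi 1.4114 r 0.204 theta 1.381 Ftan 2.19 F tool [-2.52 -3.19 -6.05] pos [0.5971 0.2153 0.2527] lat -0.0019
```

>>> apply_moves([
  [0,0.002,-0.001,0,0,0,1],
  [0,0.004,-0.002,0,0,0,1],
  [0,0.006,-0.002,0,0,0,1],
  [0,0.006,-0.002,0,0,0,1],
])

```text
time: 5.28
tool_pos: [0.603, 0.2138, 0.2538]
tcp_rot: [2.468, 1.943, -0.002]
wrist_force: [-2.3, -1.9, 3.0]
width: 0.098
```

```bash
python3 st.py
```

```text
t 5.2833 phi 1.442 r 0.2042 theta 1.412 Ftan 1.44 F tool [-2.38 -1.84 -2.98] pos [0.603  0.2138 0.2538] lat -0.002
```

>>> apply_moves([
  [0,0.002,-0.001,0,0,0,1],
  [0,0.004,-0.0015,0,0,0,1],
  [0,0.006,-0.0015,0,0,0,1],
  [0,0.006,-0.0015,0,0,0,1],
])

```text
time: 5.62
tool_pos: [0.6088, 0.2124, 0.2546]
tcp_rot: [2.468, 1.943, -0.003]
wrist_force: [-2.7, -4.5, -3.1]
width: 0.1
```

```bash
python3 st.py
```

```text
t 5.6167 phi 1.4712 r 0.2043 theta 1.441 Ftan 1.83 F tool [-5.   -1.52  3.08] pos [0.6088 0.2124 0.2546] lat -0.002
```

>>> apply_moves([
  [0,0.002,0,0,0,0,1],
  [0,0.004,0,0,0,0,1],
  [0,0.006,-0.0005,0,0,0,1],
  [0,0.006,-0.0005,0,0,0,1],
])

```text
time: 5.95
tool_pos: [0.6145, 0.211, 0.2553]
tcp_rot: [2.468, 1.943, -0.003]
wrist_force: [-2.8, -4.1, -2.8]
width: 0.102
```

```bash
python3 st.py
```

```text
t 5.95 phi 1.5004 r 0.2045 theta 1.47 Ftan 1.98 F tool [-4.68 -1.78  2.8 ] pos [0.6145 0.211  0.2553] lat -0.002
```

>>> apply_moves([
  [0,0.002,0,0,0,0,1],
  [0,0.004,0,0,0,0,1],
  [0,0.006,0,0,0,0,1],
  [0,0.006,0,0,0,0,1],
])

```text
time: 6.28
tool_pos: [0.6206, 0.2095, 0.2557]
tcp_rot: [2.468, 1.942, -0.002]
wrist_force: [-3.5, -4.9, -0.7]
width: 0.103
```

```bash
python3 st.py
```

```text
t 6.2833 phi 1.5309 r 0.2046 theta 1.501 Ftan 2.32 F tool [-5.58 -2.29  0.72] pos [0.6206 0.2095 0.2557] lat -0.0021
```

>>> apply_moves([
  [0,0.002,0,0,0,0,1],
  [0,0.004,0,0,0,0,1],
  [0,0.006,0,0,0,0,1],
  [0,0.006,0,0,0,0,1],
])

```text
time: 6.62
tool_pos: [0.6265, 0.208, 0.256]
tcp_rot: [2.468, 1.942, -0.002]
wrist_force: [-3.0, -5.0, -0.4]
width: 0.102
```

```bash
python3 st.py
```

```text
t 6.6167 phi 1.5607 r 0.2047 theta 1.531 Ftan 1.76 F tool [-5.56 -1.75  0.43] pos [0.6265 0.208  0.256 ] lat -0.0021
```

>>> apply_moves([
  [0,0.002,0,0,0,0,1],
  [0,0.004,0,0,0,0,1],
  [0,0.006,0,0,0,0,1],
  [0,0.006,0,0,0,0,1],
])

```text
time: 6.95
tool_pos: [0.6322, 0.2065, 0.2559]
tcp_rot: [2.468, 1.942, -0.002]
wrist_force: [-2.6, -5.5, -0.6]
width: 0.101
```

```bash
python3 st.py
```

```text
t 6.95 phi 1.5895 r 0.2046 theta 1.56 Ftan 1.19 F tool [-5.91 -1.19  0.65] pos [0.6322 0.2065 0.2559] lat -0.0022
```

>>> apply_moves([
  [-0.0005,0.002,0,0,0,0,1],
  [-0.0005,0.004,0,0,0,0,1],
  [-0.0005,0.006,0.0005,0,0,0,1],
  [-0.0005,0.006,0.0005,0,0,0,1],
])

```text
time: 7.28
tool_pos: [0.6382, 0.2051, 0.2558]
tcp_rot: [2.468, 1.943, -0.001]
wrist_force: [-2.9, -4.1, 0.7]
width: 0.105
```

```bash
python3 st.py
```

```text
t 7.2833 phi 1.6195 r 0.2047 theta 1.59 Ftan 1.9 F tool [-4.7  -1.86 -0.68] pos [0.6382 0.2051 0.2558] lat -0.0023
```

>>> apply_moves([
  [-0.0005,0.002,0,0,0,0,1],
  [-0.0005,0.004,0,0,0,0,1],
  [-0.0005,0.006,0.0005,0,0,0,1],
  [-0.0005,0.006,0.0005,0,0,0,1],
])

```text
time: 7.62
tool_pos: [0.6429, 0.2038, 0.2556]
tcp_rot: [-2.468, -1.943, 0.002]
wrist_force: [-5.8, -2.8, 2.3]
width: 0.101
```

```bash
python3 st.py
```

```text
t 7.6167 phi 1.6439 r 0.2048 theta 1.614 Ftan 5.16 F tool [-4.12 -5.01 -2.29] pos [0.6429 0.2038 0.2556] lat -0.0024
```

>>> apply_moves([
  [0,0.002,0,0,0,0,1],
  [0,0.004,0,0,0,0,1],
  [0,0.006,0.0007,0,0,0,1],
  [0,0.006,0.0007,0,0,0,1],
])

```text
time: 7.95
tool_pos: [0.6472, 0.2028, 0.2553]
tcp_rot: [-2.466, -1.941, 0.006]
wrist_force: [-11.9, -2.3, 5.8]
width: 0.102
```

```bash
python3 st.py
```

```text
t 7.95 phi 1.6654 r 0.2049 theta 1.635 Ftan 11.5 F tool [ -5.06 -11.02  -5.78] pos [0.6472 0.2028 0.2553] lat -0.0024
```

>>> apply_moves([
  [0,-0.0015,0,0,0,0,1],
  [0,-0.0015,0,0,0,0,1],
  [0,-0.0015,0,0,0,0,1],
  [0,-0.0015,0,0,0,0,1],
  [0,-0.0015,0,0,0,0,1],
])

```text
time: 8.37
tool_pos: [0.6464, 0.203, 0.2553]
tcp_rot: [-2.467, -1.942, 0.003]
wrist_force: [-9.3, -3.1, 4.5]
width: 0.1
```

```bash
python3 st.py
```

```text
t 8.3667 phi 1.6614 r 0.2049 theta 1.631 Ftan 8.72 F tool [-5.21 -8.36 -4.45] pos [0.6464 0.203  0.2553] lat -0.0024
```

>>> apply_moves([
  [0,0,0,0,0,0,0.85],
  [0,0,0,0,0,0,0.7],
  [0,0,0,0,0,0,0.55],
  [0,0,0,0,0,0,0.45],
  [0,0,0,0,0,0,0.45],
])

```text
time: 8.78
tool_pos: [0.6488, 0.2031, 0.2549]
tcp_rot: [2.468, 1.943, 0.004]
wrist_force: [-0.4, -0.3, 0.2]
width: 0.552
```

```bash
python3 st.py
```

```text
t 8.7833 phi 1.6723 r 0.2047 theta 1.642 Ftan 0.37 F tool [-0.34 -0.35 -0.24] pos [0.6488 0.2031 0.2549] lat -0.0017
```

>>> apply_moves([
  [0,0,-0.02,0,0,0,0.45],
  [0,0,-0.045,0,0,0,0.45],
  [0,-0.02,-0.07,0,0,0,0.45],
  [0,-0.055,-0.085,0,0,0,0.2],
  [0,-0.09,-0.09,0,0,0,0],
  [0,-0.12,-0.09,0,0,0,0],
  [0,-0.15,-0.09,0,0,0,0],
  [0,-0.16,-0.09,0,0,0,0],
])

```text
time: 9.45
tool_pos: [0.4897, 0.2414, 0.3456]
tcp_rot: [-2.466, -1.945, -0.003]
wrist_force: [0.8, -0.7, 0.5]
width: 0.999
```

Run:
```python
from h import *
s=status.read_state();C,im=snap('wrist','w3.png');print(s['tool_pos'],s['tcp_rot'],s['time'],s['wrist_force'])
snap('side','s3.png')
```

```text
[0.48968975 0.24136314 0.34556969] [-2.46624081 -1.94464656 -0.00278895] 9.45 [ 0.82394448 -0.70902217  0.54019472]
```

View pics/w3.png

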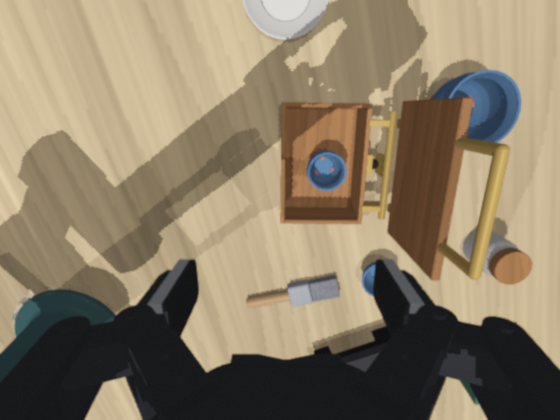

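Run:
```python
from h import *
C,_=cam('wrist'),0; im=cv2.imread('pics/w3.png')
def blue(im,roi):
    x0,y0,x1,y1=roi; h=cv2.cvtColor(im,cv2.COLOR_BGR2HSV); m=np.zeros(h.shape[:2],'u1')
    m[y0:y1,x0:x1]=cv2.inRange(h,(95,90,20),(130,255,255))[y0:y1,x0:x1]
    c=max(cv2.findContours(m,0,2)[0],key=cv2.contourArea); c=cv2.convexHull(c); return cv2.fitEllipse(c),cv2.boundingRect(c)
e,b=blue(im,(290,110,360,215));print('wrist',e,b)
cx,cy=e[0]; print(onplane(C,[e[0],(b[0],cy),(b[0]+b[2],cy),(cx,b[1]),(cx,b[1]+b[3])],.056))
cr=onplane(C,[(281,103),(371,104),(361,222),(281,222)],.07); print('case rim corners',cr,cr.mean(0),[np.linalg.norm(cr[i]-cr[i-1]) for i in range(4)])
S,im2=snap('scene','sc3.png'); e,b=blue(np.ascontiguousarray(im2[:,:,::-1]),(335,150,415,205));print('scene',e,b,onplane(S,[e[0]],.056))
print('H-.088ex',np.array([.629,.2096])-.088*np.array([.9722,-.2343]))
```

```text
wrist ((326.0879821777344, 170.23158264160156), (37.83261489868164, 38.32828140258789), 158.18450927734375) (308, 152, 38, 38)
[[0.54687736 0.22089954 0.056     ]
 [0.52143546 0.22699474 0.056     ]
 [0.57491122 0.21418824 0.056     ]
 [0.55196819 0.24665592 0.056     ]
 [0.54115107 0.19189885 0.056     ]]
case rim corners [[0.50546596 0.32553341 0.07      ]
 [0.6202572  0.2969004  0.07      ]
 [0.58082081 0.13598053 0.07      ]
 [0.46596679 0.16360835 0.07      ]] [0.54312769 0.23050567 0.07      ] [np.float64(0.16667306505993984), np.float64(0.11830839595952743), np.float64(0.16568171835503764), np.float64(0.1181301975006512)]Traceback (most recent call last):
  File "<stdin>", line 10, in <module>
  File "<stdin>", line 6, in blue
ValueError: max() iterable argument is empty
```

View pics/sc3.png

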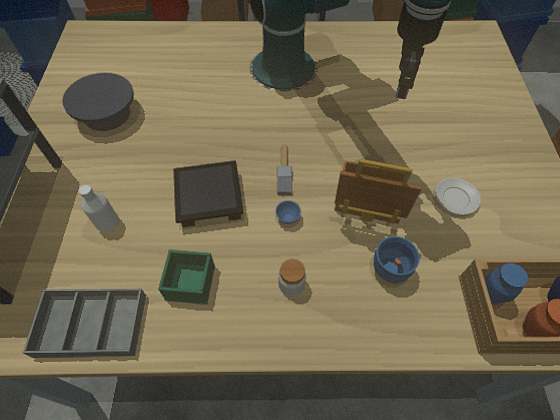

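>>> apply_moves([
  [-0.001,0.008,0,0,0,-0.11,0],
  [-0.002,0.016,0,0,0,-0.22,0],
  [-0.003,0.024,0,0,0,-0.33,0],
  [-0.004,0.032,0,0,0,-0.44,0],
  [-0.005,0.04,0,0,0,-0.55,0],
  [-0.006,0.048,0,0,0,-0.66,0],
  [-0.007,0.055,0,0,0,-0.77,0],
  [-0.0073,0.0612,0,0,0,-0.88,0],
])

```text
time: 10.27
tool_pos: [0.5525, 0.2179, 0.3437]
tcp_rot: [1.4, 2.812, -0.001]
wrist_force: [-0.3, 0.3, 0.0]
width: 1.0
```

>>> apply_moves([
  [0,0,0,0,0,-0.11,0],
  [0,0,0,0,0,-0.22,0],
  [0,0,0,0,0,-0.33,0],
  [0,0,0,0,0,-0.44,0],
  [0,0,0,0,0,-0.55,0],
  [0,0,0,0,0,-0.66,0],
  [0,0,0,0,0,-0.69,0],
  [0,0,0,0,0,-0.69,0],
])

```text
time: 10.93
tool_pos: [0.5519, 0.2182, 0.3438]
tcp_rot: [0.374, 3.119, -0.001]
wrist_force: [0.6, -0.0, 1.3]
width: 0.999
```

```bash
cat > go.py <<'E'
import sys
from h import *
s=status.read_state(); R=Ro.from_rotvec(s['tcp_rot']).as_matrix(); p=np.array(list(map(float,sys.argv[1:4])))
print('pos',s['tool_pos'].round(4),'t',s['time'],'tool delta',(R.T@(p-s['tool_pos'])).round(4),'yawx',np.degrees(np.arctan2(R[1,0],R[0,0])).round(2),'tilt',np.degrees(np.arccos(-R[2,2])).round(2),'q6',s['q'][5].round(2),'F',s['wrist_force'].round(2),'w',round(s['width'],3))
E
python3 - <<'E'
from h import *
C,im=snap('wrist','w4.png')
bgr=np.ascontiguousarray(im[:,:,::-1]);h=cv2.cvtColor(bgr,cv2.COLOR_BGR2HSV); m=cv2.inRange(h,(95,90,20),(130,255,255))
g=proj(C,[[.5475,.22,.056]])[0];print('pred',g)
for c in cv2.findContours(m,0,2)[0]:
    if cv2.contourArea(c)>300:
        e=cv2.fitEllipse(cv2.convexHull(c)); print(e,onplane(C,[e[0]],.056))
E
python3 go.py .5475 .22 .14
```

```text
pred [284.96821158 161.73881879]
((446.5466613769531, 385.3780517578125), (16.795331954956055, 44.0427131652832), 78.5627670288086) [[1.02335451 0.41312853 0.056     ]]
((362.0405578613281, 285.2347106933594), (21.185653686523438, 45.42222595214844), 14.664530754089355) [[0.77389263 0.29439007 0.056     ]]
((326.5743713378906, 294.95147705078125), (27.17321014404297, 37.76999282836914), 123.50299835205078) [[0.77823215 0.2345182  0.056     ]]
((497.7089538574219, 301.7602233886719), (42.677242279052734, 66.58415222167969), 112.30648040771484) [[0.8598677  0.51047717 0.056     ]]
((165.17352294921875, 221.98348999023438), (36.85634994506836, 40.865814208984375), 108.09636688232422) [[0.59391052 0.02101148 0.056     ]]
((284.2938232421875, 159.2152099609375), (38.27418518066406, 38.75249099731445), 157.65933227539062) [[0.54376226 0.21992076 0.056     ]]
pos [0.5517 0.2183 0.3438] t 10.9833 tool delta [0.0045 0.0008 0.2038] yawx 166.26 tilt 0.02 q6 -1.0 F [-0.37  0.04 -0.62] w 1.002
```

View pics/w4.png

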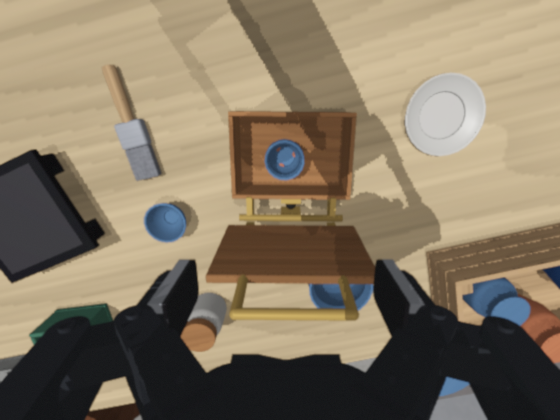

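>>> apply_moves([
  [0.0064,0.0002,0.03,0,0,0,0],
  [0.0064,0.0002,0.07,0,0,0,0],
  [0.0064,0.0002,0.11,0,0,0,0],
  [0.0064,0.0002,0.15,0,0,0,0],
  [0.0064,0.0002,0.19,0,0,0,0],
  [0.0064,0.0002,0.23,0,0,0,0],
  [0.0064,0.0002,0.254,0,0,0,0],
  [0.0064,0.0002,0.254,0,0,0,0],
])

```text
time: 11.65
tool_pos: [0.5392, 0.2182, 0.083]
tcp_rot: [-0.374, -3.108, 0.009]
wrist_force: [-0.0, 0.7, -0.9]
width: 1.001
```

```bash
python3 go.py .5455 .22 .012
python3 - <<'E'
from h import *
C,im=snap('wrist','w5.png')
bgr=np.ascontiguousarray(im[:,:,::-1]);h=cv2.cvtColor(bgr,cv2.COLOR_BGR2HSV); m=cv2.inRange(h,(95,90,20),(130,255,255))
print(proj(C,[[.5455,.22,.056]])[0])
for c in cv2.findContours(m,0,2)[0]:
    if cv2.contourArea(c)>1500:
        e=cv2.fitEllipse(cv2.convexHull(c)); b=cv2.boundingRect(c);print(e,b,onplane(C,[e[0]],.056))
E
```

```text
pos [0.5392 0.2182 0.083 ] t 11.65 tool delta [-0.0064  0.0038  0.0709] yawx 166.28 tilt 0.74 q6 -0.99 F [-0.01  0.7  -0.89] w 1.001
[288.68320454 250.54720112]
((287.33868408203125, 243.90159606933594), (89.12187957763672, 93.23286437988281), 178.67446899414062) (243, 197, 89, 93) [[0.54094593 0.22024535 0.056     ]]
```

View pics/w5.png

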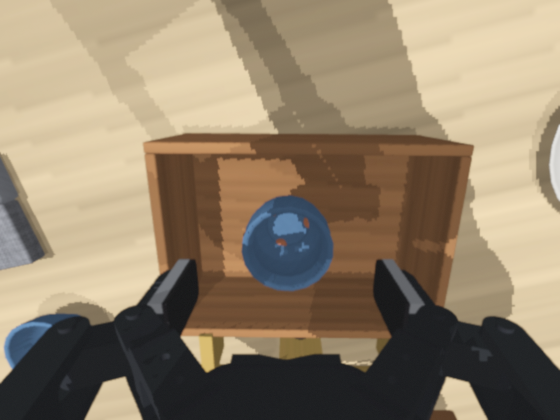

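```bash
python3 - <<'E'
from h import *
for k in range(2):
    C,im=snap('wrist','w6.png')
    h=cv2.cvtColor(im,cv2.COLOR_RGB2HSV); m=cv2.inRange(h,(95,90,20),(130,255,255))
    c=max(cv2.findContours(m,0,2)[0],key=cv2.contourArea)
    e=cv2.fitEllipse(cv2.convexHull(c)); b=cv2.boundingRect(c);cy=e[0][1];print(e,onplane(C,[e[0],(e[0][0],b[1]),(e[0][0],b[1]+b[3]),(b[0],cy),(b[0]+b[2],cy)],.056))
E
python3 go.py .5435 .22 .012
```

```text
((284.8999328613281, 238.46249389648438), (88.03568267822266, 91.65693664550781), 174.25938415527344) [[0.54107359 0.22023674 0.056     ]
 [0.51193125 0.2273527  0.056     ]
 [0.57260346 0.2125376  0.056     ]
 [0.53463519 0.19357452 0.056     ]
 [0.54754396 0.24698285 0.056     ]]
((282.38092041015625, 233.54530334472656), (86.58393859863281, 90.35658264160156), 0.050977304577827454) [[0.54120436 0.22015752 0.056     ]
 [0.51239793 0.22726061 0.056     ]
 [0.57220365 0.21251266 0.056     ]
 [0.53473949 0.19351873 0.056     ]
 [0.54771139 0.24692921 0.056     ]]
pos [0.5455 0.2207 0.0917] t 11.8 tool delta [ 0.002  -0.0012  0.0797] yawx 166.32 tilt 0.11 q6 -0.99 F [0.34 0.17 0.74] w 0.994
```

>>> apply_moves([
  [0.002,-0.001,0.0,0,0,0,0],
  [0.002,-0.001,0.02,0,0,0,0],
  [0.002,-0.001,0.04,0,0,0,0],
  [0.002,-0.001,0.055,0,0,0,0],
  [0.002,-0.001,0.068,0,0,0,0],
  [0.002,-0.001,0.076,0,0,0,0],
  [0.002,-0.001,0.078,0,0,0,0],
  [0.002,-0.001,0.078,0,0,0,0],
])

```text
time: 12.47
tool_pos: [0.5422, 0.2201, 0.0129]
tcp_rot: [0.373, 3.119, 0.0]
wrist_force: [0.6, 0.6, -0.5]
width: 1.0
```

>>> apply_moves([
  [0,0,0,0,0,0,0.15],
  [0,0,0,0,0,0,0.25],
  [0,0,0,0,0,0,0.4],
  [0,0,0,0,0,0,0.6],
  [0,0,0,0,0,0,0.8],
  [0,0,0,0,0,0,0.8],
], squeeze=30)

```text
time: 12.97
tool_pos: [0.5427, 0.22, 0.0139]
tcp_rot: [0.372, 3.118, 0.001]
wrist_force: [-0.7, -2.1, 5.5]
width: 0.666
```

```bash
python3 go.py .543 .22 .012
```

```text
pos [0.5427 0.22   0.0139] t 12.9667 tool delta [-0.0003  0.      0.0019] yawx 166.38 tilt 0.1 q6 -0.99 F [-0.75 -2.1   5.47] w 0.666
```

>>> apply_moves([
  [0,0,-0.003,0,0,0,0.8],
  [0,0,-0.01,0,0,0,0.8],
  [0,0,-0.02,0,0,0,0.8],
  [0,0,-0.035,0,0,0,0.8],
  [0,0,-0.055,0,0,0,0.8],
  [0,0,-0.08,0,0,0,0.8],
  [0,0,-0.105,0,0,0,0.8],
  [0,0,-0.125,0,0,0,0.8],
])

```text
time: 13.63
tool_pos: [0.5423, 0.2203, 0.1402]
tcp_rot: [0.372, 3.118, 0.002]
wrist_force: [0.3, 0.1, -1.7]
width: 0.668
```

>>> apply_moves([
  [0,0,-0.02,0,0,0,0.8],
  [0,0,-0.035,0,0,0,0.8],
  [0,0,-0.035,0,0,0,0.8],
])

```text
time: 13.88
tool_pos: [0.5444, 0.2211, 0.1777]
tcp_rot: [0.372, 3.112, 0.006]
wrist_force: [0.7, 0.3, -1.2]
width: 0.665
```

```bash
python3 go.py .541 -.12 .175
python3 - <<'E'
from h import *
C,im=snap('side','s7.png');a=im[90:330,180:420,::-1]
D,w=snap('wrist','w7.png'); cv2.imwrite('pics/c7.png',np.hstack([cv2.resize(a,(420,420)),cv2.resize(w[:,:,::-1],(380,420))]))
E
```

```text
pos [0.5444 0.2211 0.1777] t 13.8833 tool delta [-0.077  -0.3323  0.0017] yawx 166.38 tilt 0.48 q6 -0.99 F [ 0.74  0.34 -1.23] w 0.665
```

View pics/c7.png

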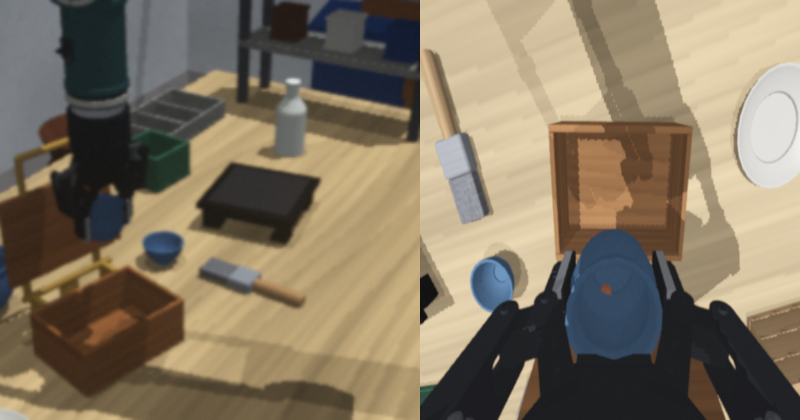

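>>> apply_moves([
  [-0.005,-0.02,0,0,0,0,0.8],
  [-0.011,-0.05,0,0,0,0,0.8],
  [-0.018,-0.08,0,0,0,0,0.8],
  [-0.025,-0.11,0,0,0,0,0.8],
  [-0.032,-0.14,0,0,0,0,0.8],
  [-0.037,-0.165,0,0,0,0,0.8],
  [-0.042,-0.18,0,0,0,0,0.8],
  [-0.042,-0.18,0,0,0,0,0.8],
])

```text
time: 14.65
tool_pos: [0.5388, 0.0321, 0.1704]
tcp_rot: [-0.377, -3.116, 0.003]
wrist_force: [0.7, 1.0, -1.1]
width: 0.667
```

```bash
python3 go.py .541 -.199 .12
python3 - <<'E'
from h import *
def quad(C,im,z):
    v=cv2.cvtColor(im,cv2.COLOR_RGB2HSV)
    cv2.imwrite('pics/v.png',im[:,:,::-1])
C,im=snap('scene','sc8.png'); D,w=snap('wrist','w8.png')
a=im[150:235,160:255,::-1]; cv2.imwrite('pics/c8.png',np.hstack([cv2.resize(a,(380,340),interpolation=2),cv2.resize(w[80:420,:420,::-1],(420,340))]))
print('stand est px wrist',proj(D,[[.541,-.199,.05]]),'scene',proj(C,[[.541,-.199,.05]]))
E
```

```text
pos [0.5388 0.0321 0.1704] t 14.65 tool delta [-0.0575 -0.2238  0.0507] yawx 166.2 tilt 0.21 q6 -1.31 F [ 0.66  0.99 -1.09] w 0.667
stand est px wrist [[ 51.96552962 255.40933671]] scene [[208.7865746  188.14874496]]
```

View pics/c8.png

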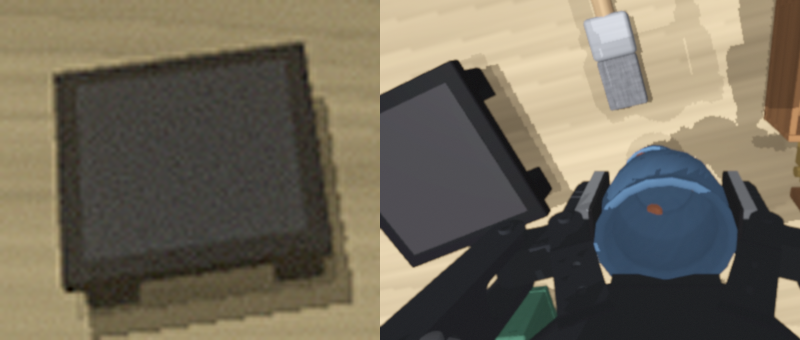

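Run:
```python
from h import *
C=cam('scene')
for q in([(78,87),(290,58),(306,233),(86,257)],[(55,75),(302,45),(330,238),(68,275)]):
    p=onplane(C,np.array(q)/4+[160,150],.05);print(p.mean(0),[np.linalg.norm(p[i]-p[i-1]).round(4) for i in range(4)])
```

```text
[ 0.5435162  -0.20178952  0.05      ] [np.float64(0.1359), np.float64(0.1425), np.float64(0.1424), np.float64(0.1379)]
[ 0.54238848 -0.20261412  0.05      ] [np.float64(0.1601), np.float64(0.1666), np.float64(0.1586), np.float64(0.1639)]
```

>>> apply_moves([
  [-0.006,-0.02,0,0,0,0,0.8],
  [-0.014,-0.055,0,0,0,0,0.8],
  [-0.023,-0.09,0,0,0,0,0.8],
  [-0.033,-0.125,0,0,0,0,0.8],
  [-0.043,-0.16,0,0,0,0,0.8],
  [-0.052,-0.195,0,0,0,0,0.8],
  [-0.058,-0.218,0,0,0,0,0.8],
  [-0.06,-0.226,0,0,0,0,0.8],
])

```text
time: 15.42
tool_pos: [0.5453, -0.2007, 0.1717]
tcp_rot: [-0.375, -3.118, 0.001]
wrist_force: [-1.1, 0.6, -2.2]
width: 0.665
```

>>> apply_moves([
  [0,0,0.01,0,0,0,0.8],
  [0,0,0.03,0,0,0,0.8],
  [0,0,0.05,0,0,0,0.8],
  [0,0,0.07,0,0,0,0.8],
  [0,0,0.08,0,0,0,0.8],
  [0,0,0.08,0,0,0,0.8],
  [0,0,0.08,0,0,0,0.8],
])

```text
time: 16.0
tool_pos: [0.5447, -0.1969, 0.0914]
tcp_rot: [-0.37, -3.117, -0.002]
wrist_force: [-0.1, -0.2, -0.8]
width: 0.663
```

```bash
python3 go.py .543 -.202 .058
python3 - <<'E'
from h import *
C,im=snap('scene','sc9.png'); D,w=snap('side','s9.png')
cv2.imwrite('pics/c9.png',np.hstack([cv2.resize(im[130:240,155:265,::-1],(400,400),interpolation=2),cv2.resize(w[140:240,280:380,::-1],(400,400),interpolation=2)]))
E
```

```text
pos [ 0.5447 -0.1969  0.0914] t 16.0 tool delta [ 0.0004 -0.0054  0.0334] yawx 166.46 tilt 0.14 q6 -1.72 F [-0.14 -0.17 -0.82] w 0.663
```

View pics/c9.png

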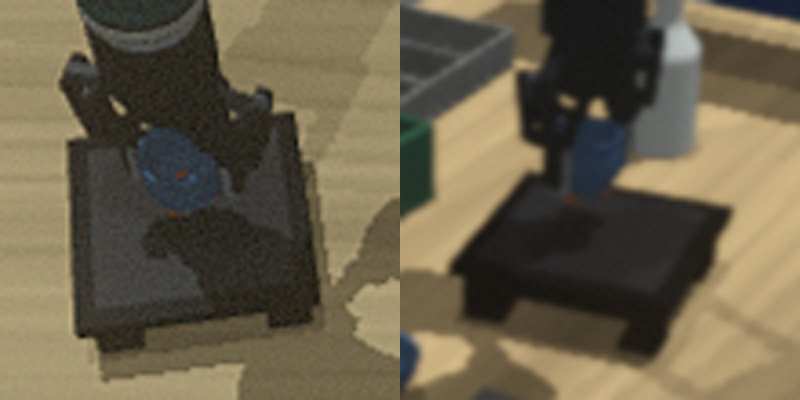

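Run:
```python
from h import *
c=vision.get_calibration('wrist');K,d,_,_=cam('wrist');M=np.linalg.inv(np.array(c['tool_from_camera']))
a=np.linspace(0,2*np.pi,73);
for nm,tl in(('0',0),('+8deg',.14),('-8deg',-.14)):
  Q=Ro.from_rotvec([0,tl,0]).as_matrix()   # tilt about jaw axis, pivot at the pads
  for z,r in((-.042,.028),(-.042,.026),(.006,.02),(-.012,.029)):
    X=(np.c_[r*np.cos(a),r*np.sin(a),0*a+z]-[0,0,-.025])@Q.T+[0,0,-.025]; u=proj((K,d,M[:3,:3],M[:3,3]),X)
    print(nm,z,r,'x',u[:,0].min().round(),u[:,0].max().round(),'y',u[:,1].min().round(),u[:,1].max().round())
D,w=snap('wrist','w10.png')
for f in('w7','w8','w10'):
  im=cv2.imread(f'pics/{f}.png');h=cv2.cvtColor(im,cv2.COLOR_BGR2HSV); m=cv2.inRange(h,(95,90,20),(130,255,255)); m[:,:200]=0;m[:,370:]=0
  b=cv2.boundingRect(max(cv2.findContours(m,0,2)[0],key=cv2.contourArea)); print(f,b, im[b[1]:b[1]+70:4,280].sum(1))
```

```text
0 -0.042 0.028 x 211.0 352.0 y 251.0 370.0
0 -0.042 0.026 x 216.0 347.0 y 256.0 366.0
0 0.006 0.02 x 246.0 319.0 y 224.0 289.0
0 -0.012 0.029 x 223.0 342.0 y 220.0 324.0
+8deg -0.042 0.028 x 212.0 352.0 y 262.0 366.0
+8deg -0.042 0.026 x 217.0 347.0 y 267.0 363.0
+8deg 0.006 0.02 x 246.0 320.0 y 218.0 280.0
+8deg -0.012 0.029 x 223.0 342.0 y 220.0 316.0
-8deg -0.042 0.028 x 211.0 353.0 y 241.0 372.0
-8deg -0.042 0.026 x 216.0 348.0 y 246.0 368.0
-8deg 0.006 0.02 x 247.0 319.0 y 230.0 299.0
-8deg -0.012 0.029 x 224.0 341.0 y 221.0 332.0
w7 (213, 230, 145, 130) [209 207 214 213 217 218 210 216 231 221 234 234 233 233 239 240 252 226]
w8 (213, 226, 145, 134) [285 241 245 270 283 299 255 260 326 408 317 243 245 245 243 251 256 264]
w10 (213, 228, 145, 132) [145 231 257 274 287 298 229 214 409 387 244 244 245 243 241 249 260 238]
```

>>> apply_moves([
  [0.002,-0.003,0.008,0,0,0,0.8],
  [0.004,-0.005,0.016,0,0,0,0.8],
  [0.004,-0.005,0.023,0,0,0,0.8],
  [0.004,-0.005,0.028,0,0,0,0.8],
  [0.004,-0.005,0.03,0,0,0,0.8],
  [0.004,-0.005,0.03,0,0,0,0.8],
  [0.004,-0.005,0.03,0,0,0,0.8],
])

```text
time: 16.73
tool_pos: [0.5401, -0.2025, 0.0622]
tcp_rot: [-0.373, -3.119, -0.0]
wrist_force: [-1.5, 0.2, -2.1]
width: 0.664
```

```bash
python3 go.py .540 -.202 .058
```

```text
pos [ 0.5401 -0.2025  0.0622] t 16.7333 tool delta [0.0002 0.0005 0.0042] yawx 166.37 tilt 0.03 q6 -1.73 F [-1.46  0.18 -2.06] w 0.664
```

>>> apply_moves([
  [0,0,0.001,0,0,0,0.8],
  [0,0,0.0015,0,0,0,0.8],
  [0,0,0.002,0,0,0,0.8],
  [0,0,0.002,0,0,0,0.8],
])

```text
time: 17.07
tool_pos: [0.5403, -0.2025, 0.0606]
tcp_rot: [0.372, 3.119, -0.0]
wrist_force: [0.2, -0.3, -2.1]
width: 0.664
```

>>> apply_moves([
  [0,0,0.0005,0,0,0,0.8],
  [0,0,0.001,0,0,0,0.8],
  [0,0,0.0015,0,0,0,0.8],
  [0,0,0.0015,0,0,0,0.8],
])

```text
time: 17.4
tool_pos: [0.5401, -0.2025, 0.0589]
tcp_rot: [-0.373, -3.119, -0.0]
wrist_force: [0.2, -0.6, -1.6]
width: 0.663
```

>>> apply_moves([
  [0,0,0.0005,0,0,0,0.8],
  [0,0,0.001,0,0,0,0.8],
  [0,0,0.001,0,0,0,0.8],
])

```text
time: 17.65
tool_pos: [0.5403, -0.2026, 0.0581]
tcp_rot: [0.373, 3.119, -0.0]
wrist_force: [-0.3, 0.5, -0.7]
width: 0.667
```

>>> apply_moves([
  [0,0,0.0005,0,0,0,0.8],
  [0,0,0.001,0,0,0,0.8],
  [0,0,0.001,0,0,0,0.8],
])

```text
time: 17.9
tool_pos: [0.5407, -0.2028, 0.058]
tcp_rot: [0.373, 3.118, -0.0]
wrist_force: [-0.9, 0.5, 4.4]
width: 0.665
```

>>> apply_moves([
  [0,0,0,0,0,0,0.3],
  [0,0,0,0,0,0,0.25],
  [0,0,0,0,0,0,0.2],
  [0,0,0,0,0,0,0.1],
  [0,0,0,0,0,0,0],
  [0,0,0,0,0,0,0],
  [0,0,0,0,0,0,0],
])

```text
time: 18.48
tool_pos: [0.5402, -0.2025, 0.0569]
tcp_rot: [-0.373, -3.119, -0.0]
wrist_force: [-0.1, -0.6, -0.4]
width: 0.999
```

>>> apply_moves([
  [0,0,-0.01,0,0,0,0],
  [0,0,-0.025,0,0,0,0],
  [0,0,-0.045,0,0,0,0],
  [0,0,-0.075,0,0,0,0],
  [0,0,-0.105,0,0,0,0],
  [0,0,-0.135,0,0,0,0],
  [0,0,-0.165,0,0,0,0],
  [0,0,-0.18,0,0,0,0],
])

```text
time: 19.15
tool_pos: [0.542, -0.2032, 0.2427]
tcp_rot: [0.372, 3.113, -0.003]
wrist_force: [0.8, -0.9, 0.7]
width: 1.001
```

>>> apply_moves([
  [0,0,0,0,0,0,0],
  [0,0,0,0,0,0,0],
  [0,0,0,0,0,0,0],
  [0,0,0,0,0,0,0],
])

```text
time: 19.48
tool_pos: [0.539, -0.2021, 0.235]
tcp_rot: [-0.372, -3.116, -0.001]
wrist_force: [-0.4, 0.1, 0.9]
width: 0.995
```

```bash
python3 go.py .541 -.202 .24
python3 - <<'E'
from h import *
D,w=snap('wrist','w11.png')
h=cv2.cvtColor(w,cv2.COLOR_RGB2HSV); m=cv2.inRange(h,(95,90,20),(130,255,255))
for c in cv2.findContours(m,0,2)[0]:
    if cv2.contourArea(c)>600:
        e=cv2.fitEllipse(cv2.convexHull(c)); print('pot?',e,onplane(D,[e[0]],.10))
gm=((h[...,2]<115)&(h[...,1]<60)).astype('u1')*255
print('stand centre px',proj(D,[[.543,-.202,.05]]),'pred pot rim centre',proj(D,[[.543,-.202,.1]]))
S,im=snap('scene','sc11.png'); old=cv2.imread('pics/sc3.png')
# bystanders: compare scene with picture before pot carry, and lid region with itself
df=cv2.absdiff(im[:,:,::-1],old).max(2)
for n,(x0,y0,x1,y1) in dict(lid=(333,155,425,225),bowl=(272,198,304,226),brush=(272,145,296,195),jar=(276,257,308,300),planter=(158,248,216,303),big=(372,235,420,283),saucer=(432,178,482,218),glaze=(76,182,120,232)).items():
    print(n,(df[y0:y1,x0:x1]>40).mean().round(3))
h=cv2.cvtColor(im,cv2.COLOR_RGB2HSV);m=cv2.inRange(h,(95,90,20),(130,255,255));m[:, :165]=0;m[:,255:]=0;m[230:]=0;m[:130]=0
c=max(cv2.findContours(m,0,2)[0],key=cv2.contourArea);print('scene pot bbox',cv2.boundingRect(c),cv2.fitEllipse(c))
a=np.linspace(0,6.28,40);P=np.vstack([np.c_[.543+r*np.cos(a),-.202+r*np.sin(a),0*a+z] for r,z in((.029,.1),(.029,.075),(.02,.055))]);u=proj(S,P);print('pred upright bbox',u.min(0),u.max(0)-u.min(0))
E
```

```text
pos [ 0.539  -0.2021  0.235 ] t 19.4833 tool delta [-0.0019  0.0005 -0.005 ] yawx 166.37 tilt 0.19 q6 -1.73 F [-0.4   0.14  0.94] w 0.995
pot? ((284.1384582519531, 195.9974822998047), (59.683834075927734, 60.91590118408203), 174.95860290527344) [[ 0.54061598 -0.2021447   0.1       ]]
pot? ((470.7936096191406, 186.5543670654297), (50.77452087402344, 59.66937255859375), 61.525917053222656) [[ 0.57330947 -0.0275778   0.1       ]]
stand centre px [[284.9168653  185.66074882]] pred pot rim centre [[284.87493523 198.29233487]]
lid 0.136
bowl 0.24
brush 0.172
jar 0.051
planter 0.0
big 0.048
saucer 0.067
glaze 0.0
scene pot bbox (205, 178, 10, 9) ((209.22512817382812, 181.6622314453125), (5.08677339553833, 11.285357475280762), 48.913002014160156)
pred upright bbox [192.95841548 168.19942101] [24.53003867 25.80494705]
```

>>> apply_moves([
  [0.003,0.02,-0.005,0,0,0,0.3],
  [0.008,0.05,-0.02,0,0,0,1],
  [0.013,0.08,-0.02,0,0,0,1],
  [0.019,0.115,-0.02,0,0,0,1],
  [0.025,0.15,-0.02,0,0,0,1],
  [0.03,0.18,-0.02,0,0,0,1],
  [0.035,0.21,-0.02,0,0,0,1],
  [0.035,0.21,-0.02,0,0,0,1],
])

```text
time: 20.25
tool_pos: [0.5551, 0.0146, 0.2558]
tcp_rot: [-0.366, -3.118, -0.004]
wrist_force: [0.8, -0.9, -0.0]
width: 0.0
```

>>> apply_moves([
  [0.003,0.02,0,0,0,0,1],
  [0.008,0.05,0,0,0,0,1],
  [0.013,0.08,0,0,0,0,1],
  [0.019,0.115,0,0,0,0,1],
  [0.025,0.15,0,0,0,0,1],
  [0.03,0.18,0,0,0,0,1],
  [0.035,0.21,0,0,0,0,1],
  [0.035,0.21,0,0,0,0,1],
])

```text
time: 20.92
tool_pos: [0.5707, 0.2265, 0.2556]
tcp_rot: [-0.367, -3.118, -0.003]
wrist_force: [-0.9, 0.3, -0.1]
width: 0.001
```

```bash
python3 go.py .6211 .2091 .257
```

```text
pos [0.5707 0.2265 0.2556] t 20.9167 tool delta [-0.053  -0.0053 -0.0015] yawx 166.58 tilt 0.15 q6 -1.0 F [-0.87  0.29 -0.07] w 0.001
```

>>> apply_moves([
  [-0.01,-0.005,0,0,0,0,1],
  [-0.025,-0.005,0,0,0,0,1],
  [-0.04,-0.005,0,0,0,0,1],
  [-0.048,-0.005,0,0,0,0,1],
  [-0.052,-0.005,0,0,0,0,1],
  [-0.053,-0.005,0,0,0,0,1],
  [-0.053,-0.005,0,0,0,0,1],
  [-0.053,-0.005,0,0,0,0,1],
])

```text
time: 21.58
tool_pos: [0.621, 0.2044, 0.2568]
tcp_rot: [-0.373, -3.119, 0.0]
wrist_force: [0.6, -0.3, 0.1]
width: 0.001
```

```bash
python3 st.py
```

```text
t 21.5833 phi 1.5392 r 0.2056 theta 1.509 Ftan -0.67 F tool [-0.67 -0.13 -0.12] pos [0.621  0.2044 0.2568] lat -0.007
```

>>> apply_moves([
  [-0.0015,0,0,0,0,0,1],
  [-0.003,0,0,0,0,0,1],
  [-0.004,0,0,0,0,0,1],
  [-0.004,0,0,0,0,0,1],
])

```text
time: 21.92
tool_pos: [0.6243, 0.2041, 0.2571]
tcp_rot: [-0.372, -3.118, 0.0]
wrist_force: [-4.5, -0.5, 1.9]
width: 0.001
```

```bash
python3 st.py
```

```text
t 21.9167 phi 1.5551 r 0.2058 theta 1.525 Ftan 4.26 F tool [ 4.3  -1.53 -1.85] pos [0.6243 0.2041 0.2571] lat -0.0064
```

>>> apply_moves([
  [-0.001,0,0,0,0,0,1],
  [-0.002,0,0,0,0,0,1],
  [-0.003,0,0,0,0,0,1],
  [-0.003,0,0,0,0,0,1],
])

```text
time: 22.25
tool_pos: [0.627, 0.2034, 0.2569]
tcp_rot: [-0.372, -3.117, 0.0]
wrist_force: [-6.2, -0.4, 2.3]
width: -0.0
```

```bash
python3 st.py
```

```text
t 22.25 phi 1.5688 r 0.2056 theta 1.539 Ftan 5.91 F tool [ 5.92 -1.84 -2.32] pos [0.627  0.2034 0.2569] lat -0.0064
```

>>> apply_moves([
  [0.001,0,0,0,0,0,1],
  [0.002,0,0,0,0,0,1],
  [0.003,0,0,0,0,0,1],
  [0.004,0,0,0,0,0,1],
  [0.005,0,0,0,0,0,1],
  [0.006,0,0,0,0,0,1],
  [0.008,0,0,0,0,0,1],
  [0.01,0,0,0,0,0,1],
])

```text
time: 22.92
tool_pos: [0.6186, 0.2055, 0.2569]
tcp_rot: [0.373, 3.119, 0.0]
wrist_force: [-0.2, -0.0, 0.2]
width: -0.005
```

>>> apply_moves([
  [0.005,0,0,0,0,0,1],
  [0.02,0,0,0,0,0,1],
  [0.05,0,0,0,0,0,1],
  [0.08,0,0,0,0,0,1],
  [0.11,0,0,0,0,0,1],
  [0.13,0,0,0,0,0,1],
  [0.13,0,0,0,0,0,1],
])

```text
time: 23.5
tool_pos: [0.4884, 0.2369, 0.2571]
tcp_rot: [-0.369, -3.118, -0.0]
wrist_force: [0.2, -0.6, 0.0]
width: 0.004
```

```bash
python3 - <<'E'
from h import *
S,im=snap('scene','sc12.png')
def boxes(b):
    h=cv2.cvtColor(b,cv2.COLOR_BGR2HSV);o={}
    for n,(x0,y0,x1,y1),lo,hi in(('bowl',(262,190,314,236),(95,80,20),(130,255,255)),('big',(360,225,430,295),(95,80,20),(130,255,255)),('planter',(148,238,226,313),(50,80,20),(85,255,255)),('saucer',(425,170,490,225),(0,0,130),(180,50,255)),('jar',(270,250,316,285),(2,130,60),(16,255,255)),('glaze',(70,175,125,240),(0,0,120),(180,40,255)),('pot',(180,150,235,210),(95,60,20),(130,255,255)),('lidbrass',(335,150,425,230),(18,120,60),(30,255,255))):
        m=cv2.inRange(h[y0:y1,x0:x1],lo,hi);M=cv2.moments(m,True);o[n]=(round(M['m10']/max(M['m00'],1)+x0,1),round(M['m01']/max(M['m00'],1)+y0,1),M['m00'])
    return o
a,b,c=[boxes(cv2.imread(f'pics/{f}.png')) for f in('scene0','sc3','sc12')]
for n in a: print(n,a[n],b[n],c[n])
print('pot pred rim',proj(S,[[.541,-.202,.1]]))
E
python3 go.py .5 .2 .25
```

```text
bowl (289.7, 213.8, 222.0) (288.7, 213.9, 218.0) (289.0, 213.8, 219.0)
big (397.7, 259.5, 596.0) (399.3, 257.8, 650.0) (399.0, 257.9, 645.0)
planter (188.1, 276.6, 743.0) (188.0, 276.8, 772.0) (188.1, 276.6, 740.0)
saucer (457.6, 195.7, 1264.0) (458.2, 195.5, 1213.0) (457.7, 195.7, 1258.0)
jar (291.8, 270.7, 394.0) (292.1, 270.7, 387.0) (292.2, 270.5, 394.0)
glaze (89.5, 198.1, 266.0) (89.1, 197.5, 244.0) (89.2, 197.7, 256.0)
pot (180.0, 150.0, 0.0) (180.0, 150.0, 0.0) (204.0, 179.3, 214.0)
lidbrass (369.2, 202.8, 1001.0) (374.6, 190.9, 1414.0) (374.3, 191.1, 1400.0)
pot pred rim [[204.68570369 176.66411534]]
pos [0.4905 0.2366 0.2573] t 23.55 tool delta [-0.0178 -0.0334  0.0073] yawx 166.49 tilt 0.04 q6 -0.93 F [0.32 0.81 0.  ] w 0.001
```

Bystanders have not moved, the lid is unchanged, and the pot is where it was placed.

```bash
python3 -c "
from workcell import job
print(job.finish_job())"
```

```text
the job is handed in; nothing more can be done
None
```

I opened the lid against its stop, set the pot upright near the middle of the stand, and handed the job in at about 24 s. No verdict was reported.

- **Lid:** I swung it by the bar to about 1.61 rad, where the force rose sharply. The reading peaked at 11.5 N at the bar, about 9.5 N beyond the swing force. That is over the 8 N "well seated" mark and under the 18 N limit. I backed off and held about 6–7 N beyond the swing force for 0.4 s, then let go.
- **Lid, second check:** After placing the pot I pressed the bar once more, to about 4 N beyond the swing force. The force rose straight away, so the lid was still against its stop, and I withdrew slowly to leave it seated. I can't read the force left on the stop directly. I expect friction in the hinge to hold more than the 0.5 N needed, and the lid looked unmoved in the last picture.
- **Pot:** I lifted it out with the lid open, lowered it until I felt about 4 N, and released it. The wrist camera put it at (0.541, -0.202) against a stand centre of (0.543, -0.202), about 2 mm off. Its rim looked round, so it stands upright.
- **Other objects:** In the scene camera the bowl, jar, planter, saucer, glaze bottle and big pot stayed within about 2 pixels. The big pot's shift came only as the lid and its shadow moved. I did not measure the brush; a plain image difference flagged its area along with several others, which I put down to the arm's shadow.
- **Disagreement:** Early estimates of the pot's position differed by up to 6 mm between views. The grasp still held it straight.

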